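# Shut the marked air branch in the bench's air box

### The arm

A 6-joint arm with a two-finger parallel gripper is mounted at the origin on the work surface. World frame = base frame: x ahead of the robot, y to its left, z up, the work surface at z = 0. Lengths are in mm, angles in rad, forces in N, time in s.
With the tool pointing down it reaches from about 350 to 975 mm from the base axis. Payload 7.1 kg.
Tool frame: the origin (TCP) lies at the very end of the fingers, on their centre line; the grasp point (between the pads) lies 19 mm behind it (ctrl.grasp_offset is the distance from the TCP to the grasp point, in mm); z points along the fingers, y is the line along which they close (so a half turn about z gives the same grasp; the last joint's range is limited). The gripper opens to 88 mm and grips with 3 to 60 N. Pads are 20 mm wide; open, the fingers measure 115 mm over their backs; the gripper's body (75 mm by 178 mm) begins 61 mm behind the grasp point.
Start: joints at [1.188, 0.423, 1.63, -0, 1.089, -0.019], TCP at [222.36, 584.09, 222.675] pointing down, gripper open.
Joint ranges: [-3, 3], [-0.9, 2.11], [0.09, 2.58], [-1.31, 4.45], [0.11, 2.69], [-2.54, 2.54]. Speed limits (rad/s): [2.39, 2.39, 3.01, 3.14, 3.14, 3.14].

### API

Orientations are given as a rotation vector (axis times angle).
In Python, from workcell import ctrl, viewer, ticket, models gives the robot as it stands.
- The arm moves only by the tool play_rows, never from a script. Its arguments are lists of equal length, an entry for each row: "dp": the shift along the world's x, y, z in mm, a list of three; "yaw": the turn about the world's z in degrees. In form: {"dp": [[tx, ty, tz], ...], "yaw": [yaw, ...]}. A call has 1 to 8 rows; each row shifts and turns the commanded pose from where the row before left it; what a row does not reach is not made up. A row lasts 1/12 s, in which the tool goes at most 41.7 mm and 7.16 degrees, less where a joint would pass 70% of its speed; a pose out of reach is approached as far as the arm can. A call is refused whole if a number of a shift passes 41.7 or a number of a turn 7.16, either way. A call with a gripper value outside its range is refused whole. "gripper" is the closure, from 0 (fully open) to 1 (shut), set as the call begins (left out, the last holds). The fingers move at their own pace and stop on an object; the grip force is fixed at half the most. Time passes only in rows, so rows that do not move let the fingers close. It gives the time, the measured TCP pose, the force, the opening and the grip force at its end, in the units of the state.
- ctrl.get_obs(): the state, without advancing time (a new reading comes with each control period).
- viewer.get_image(name): name is "side" or "top" or "wrist"; returns a dict with "pixels" (384x512x3 uint8, red, green, blue), "range_z" (384x512 float32, mm along the optical axis (not along the pixel's ray), 0 where there is no reading), "fx", "fy", "cx", "cy" (pixels), "T" (4x4, takes a point from camera to world coordinates); the wrist camera has in their place "hand_eye" (4x4, takes a point from camera to tool coordinates, whose origin is the TCP and whose axes are the flange's). Camera axes: x right, y up, looking along -z (the intrinsics and any distortion apply to the point x, -y, -z); pixel columns grow to the right and rows downward; lengths in mm; the calibration is good to about 2 mm. The wrist camera is an equidistant fisheye: a pixel r from the principal point sees the ray r / f radians off the axis. A picture is of the moment at which its call begins: read the wrist's pose just before it.
- ticket.close_job(): hands the job in; it is judged then, once.
Trained networks look in a picture, given as the dict that the camera call returned (one of the last four; its "shot" number tells which), for a name from the list of things; names that differ only in an ending like _2 or _b are one class to them, and where a whole thing is asked for, a point or a joint stands for the part that bears it (a point fixed in the world has none). Each returns a list of dicts, best first, with "conf" (0 to 1); they miss things now and then, are a little off and sometimes report something else, mostly with a low value. They report only what shows in the picture. A call takes as long as a camera call.
- models.look_for(picture, name): "bbox" ([centre column, centre row, width, height] in pixels, round what is visible of it).
- models.landmark_of(picture, name): "location" ([column, row] in pixels: a listed point, or the origin of a listed thing).
The state is a dict: "t": time; "qpos": joint angles; "qvel": joint speeds; "joint_torque": joint torques, N m; "ee_pos": TCP position; "orientation": TCP orientation; "ft_force": force on the tool from outside, world axes, zero at the start; "moment": the same for the moment, N m; "width": finger opening in mm; "grasp_force": force on a finger pad.
Only numpy, scipy, OpenCV 4.12 (cv2) and the standard library are available. Lean on these libraries where they do the work, as an engineer would, in place of code of your own. Each camera call takes 0.05 s, during which the arm holds its last target. There are 200 camera calls.

### The job

An air tool on this woodworking bench is to be serviced, so shut off its branch: push the cover of the compressed-air box all the way back by its lip to uncover the valves, then push the lever of the valve marked with a metal disc fully shut, a quarter turn clockwise until it stands across its pipe against the stop. Only push, gripping nothing and lifting nothing; leave the other two valves and the things lying on the bench alone, and leave the cover open.

Things in the scene. Friction and masses are not known exactly. Their poses are not given: they have to be found in the camera images.
- air_box: fixed grey steel compressed-air box, 294 mm front to back, 360 mm wide, 84 mm high (side channels 94 mm). Origin: centre of its underside, on the bench. x runs from its front to its back, y to the left of one facing its front, z up. The front (-x) has three quick couplers standing out 42 mm and looks roughly at the robot. Rear half (x above -2 mm): fixed deck, 84 mm high
- well (a point): middle of the valve row in the box's front half, at the levers' mid-height, 63 mm above the bench. Axes as air_box. Three equal ball valves have their stems here at y = -90, 0 and +90 mm; which has the disc varies. The open well runs x -87 to +55 mm, y -156 to +176 mm, and starts hidden by the cover. Valve bodies and pipes under the levers reach 45 mm above the bench
- cover_lip (a point): middle of the top edge of the cover's lip, 110 mm above the bench. The cover is a steel sheet, 151 x 352 mm, its top 88 mm above the bench; in the middle of its front edge a lip is folded straight up, 3 mm thick, 120 mm long, 21 mm above the sheet. Axes as air_box; the lip's front face lies 1.5 mm from this point in -x
- cover (a joint): how far the cover has slid back (m): 0 = well closed, lip 2 mm behind the box's front face; 0.139 = fully back over the rear deck, at its stop. It slides along the box's +x in the side channels, cannot be lifted off, stays where it is left and needs about 4 N
- tagged_grip (a point): point half-way up the black lever sleeve of the marked valve, the one with a bare metal disc (38 mm across, 2 mm thick) under its stem nut; 45 mm from its stem axis, 63 mm above the bench. Sleeve 14 mm wide, 9 mm high, from 20 to 65 mm out from the stem. Axes turn with the lever: x from the lever's end towards the stem (stem axis at x = +45 mm), y across the lever, z up
- tagged_lever (a joint): angle of that lever (rad): 0 = open, along its outlet pipe, pointing to the box's front; turns clockwise seen from above to 1.571 = shut, against a stop, across the pipe and pointing to the box's +y side. It stays where it is left; about 0.3 N m turns it
- plain1_grip (a point): point half-way up the black lever sleeve of a valve without a disc; 45 mm from its stem axis, 63 mm above the bench. Sleeve 14 mm wide, 9 mm high, from 20 to 65 mm out from the stem. Axes turn with the lever: x from the lever's end towards the stem (stem axis at x = +45 mm), y across the lever, z up
- plain1_lever (a joint): angle of that lever (rad): 0 = open, along its outlet pipe, pointing to the box's front; turns clockwise seen from above to 1.571 = shut, against a stop, across the pipe and pointing to the box's +y side. It stays where it is left; about 0.3 N m turns it
- plain2_grip (a point): point half-way up the black lever sleeve of the other valve without a disc; 45 mm from its stem axis, 63 mm above the bench. Sleeve 14 mm wide, 9 mm high, from 20 to 65 mm out from the stem. Axes turn with the lever: x from the lever's end towards the stem (stem axis at x = +45 mm), y across the lever, z up
- plain2_lever (a joint): angle of that lever (rad): 0 = open, along its outlet pipe, pointing to the box's front; turns clockwise seen from above to 1.571 = shut, against a stop, across the pipe and pointing to the box's +y side. It stays where it is left; about 0.3 N m turns it
- glue_mid (a point): middle of a standing glue bottle (60 mm across, 170 mm high), 85 mm above its foot; bystander
- block_mid (a point): middle of a cork sanding block, 110 x 65 x 35 mm high, lying on the bench; bystander
- cutout_mid (a point): middle of a four-armed wooden cut-out, about 140 mm from arm end to opposite arm end and 18 mm thick, lying on the bench; bystander

How it is judged:
By the outcome, as a careful person would: the job done as asked, in the order asked, and still so for the second after the job is handed in, with the robot touching nothing.
It also fails if it takes over 48 s, if anything falls off the work surface, if the arm or the gripper's body presses on something with over 40 N, if the wrist force passes 120 N, or if a joint passes its speed limit or range.

## Working session

There is one attempt and no reset: what is moved stays moved. The work goes in short steps, Python scripts to look and compute and a tool call to move; the robot and the scene stay as the last step left them, time stands still between calls to the robot, and variables do not carry over. Pictures are saved under pics/ and viewed, at most 10 in all, crops included, and the job is handed in when it is done.

Besides the shell and the picture viewer there is one more tool, called after "Emit:" by a JSON object that holds its "fn" and its "kwargs". play_rows: Moves the arm, as the interface text tells. Its arguments: {"type":"object","properties":{"dp":{"type":"array"},"yaw":{"type":"array"},"gripper":{"type":"number"}},"required":["dp","yaw"]}

```bash
mkdir -p pics
cat > h.py <<'E'
import numpy as np, cv2
from workcell import ctrl, viewer, ticket, models
def world(p,c,r,z=None):
    d=np.array([(c-p['cx'])/p['fx'],-(r-p['cy'])/p['fy'],-1.]);T=np.array(p['T'])
    if z is None:
        w=p['range_z'][int(round(r)),int(round(c))]; return T[:3,:3]@(d*w)+T[:3,3]
    d=T[:3,:3]@d; return T[:3,3]+d*(z-T[2,3])/d[2]
def save(p,n): cv2.imwrite('pics/'+n,p['pixels'][:,:,::-1])
E
python3 - <<'E'
from h import *
a=viewer.get_image('top');b=viewer.get_image('side')
im=np.vstack([a['pixels'],b['pixels']]);im=np.hstack([a['pixels'],b['pixels']])
cv2.imwrite('pics/0.png',cv2.resize(im,(800,300),interpolation=cv2.INTER_AREA)[:,:,::-1]);save(a,'top0.png')
for nm,p in(('top',a),('side',b)):
  print(nm,np.round(p['T'],3).tolist(),p['fx'],p['cx'],p['cy'])
  for n,z in(('cover_lip',110),('air_box',0),('well',63),('glue_mid',85),('block_mid',17),('cutout_mid',9)):
    for l in models.landmark_of(p,n)[:1]: print(n,round(l['conf'],2),np.round(l['location']),np.round(world(p,*l['location'],z)))
o=ctrl.get_obs();print(o['t'],o['ee_pos'],o['orientation'])
E
```

```text
top [[-0.02, 0.987, -0.161, 418.873], [-1.0, -0.022, -0.014, 34.476], [-0.017, 0.16, 0.987, 910.999], [0.0, 0.0, 0.0, 1.0]] 348.3418201397786 258.1575108874826 195.2088283249061
cover_lip 0.74 [239. 232.] [464.  91. 110.]
air_box 0.56 [244. 180.] [608.  84.   0.]
well 0.92 [244. 198.] [552.  81.  63.]
glue_mid 0.98 [350. 185.] [ 573. -176.   85.]
block_mid 0.83 [136. 182.] [608. 368.  17.]
cutout_mid 0.75 [115. 262.] [401. 417.   9.]
side [[0.82, 0.404, -0.405, 36.692], [-0.572, 0.559, -0.601, -725.395], [-0.017, 0.724, 0.69, 981.24], [0.0, 0.0, 0.0, 1.0]] 429.5227085181911 260.48340363126283 196.949182370264
cover_lip 0.84 [229. 198.] [471.  83. 110.]
air_box 0.75 [265. 208.] [595.  77.   0.]
well 0.82 [249. 197.] [546.  95.  63.]
glue_mid 0.84 [312. 245.] [ 569. -180.   85.]
block_mid 0.83 [224. 157.] [615. 361.  17.]
cutout_mid 0.71 [167. 175.] [408. 404.   9.]
0.7 [222.33828306 584.09314441 222.6875556 ] [-5.68238817e-01 -3.08977230e+00 -3.75803493e-05]
```

View pics/top0.png

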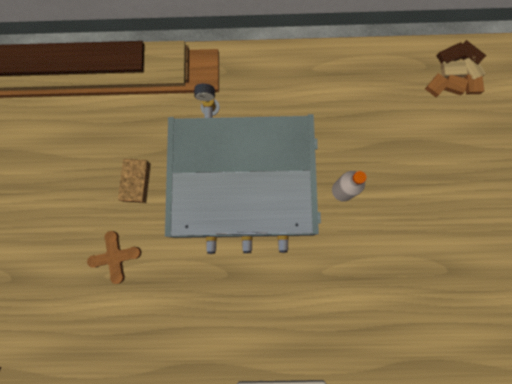

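View pics/0.png

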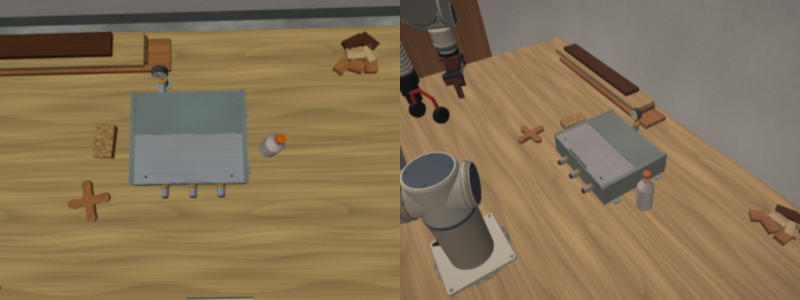

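The top view shows the box at about columns 166-317 and rows 115-237. The couplers are at row 245, the lip is near (241,235), the bottle at (350,185), the cork at (134,180) and the cut-out at (115,258). Next I'll get the box pose from depth.

Run:
```python
from h import *
P=[]
for nm in('top','side'):
  p=viewer.get_image(nm);r,c=np.mgrid[0:384,0:512];w=p['range_z']
  d=np.stack([(c-p['cx'])/p['fx']*w,-(r-p['cy'])/p['fy']*w,-w],-1);X=d@p['T'][:3,:3].T+p['T'][:3,3]
  X=X[(w>0)&(X[...,0]>430)&(X[...,0]<800)&(X[...,1]>-125)&(X[...,1]<300)]
  m=X[(X[:,2]>74)&(X[:,2]<100)]
  R=cv2.minAreaRect(m[:,:2].astype(np.float32));print(nm,len(m),R)
  l=X[(X[:,2]>102)&(X[:,2]<116)];print('lip',len(l),l.mean(0) if len(l) else '',np.ptp(l,axis=0) if len(l) else '')
  h=np.percentile(X[:,2],[1,50,90,99]);print(h)
  # channel tops
  k=m[m[:,2]>91.5]; print(len(k))
  # deck side edges: fit left/right edges per x-bin
  xs=[];L=[];Rr=[];
  for x in np.arange(480,720,12):
    s=m[abs(m[:,0]-x)<6]
    if len(s)>20: xs.append(x);L.append(s[:,1].max());Rr.append(s[:,1].min())
  print(np.polyfit(xs,L,1),np.polyfit(xs,Rr,1),np.round(L),np.round(Rr))
  F=[];B=[];ys=np.arange(-60,240,15)
  for y in ys:
    s=m[abs(m[:,1]-y)<7];F.append(s[:,0].min());B.append(s[:,0].max())
  print(np.round(F),np.round(B))
```

```text
top 17650 ((605.6795654296875, 86.09934997558594), (360.7037658691406, 294.9170837402344), 89.68236541748047)
lip 71 [462.32607324  88.71737883 109.23283451] [  2.91203676 119.33735672  11.09043216]
[-2.21928317 85.68907861 90.18130732 95.93037167]
1464
[-6.73174160e-03  2.69408886e+02] [-3.45270369e-03 -9.11009807e+01] [267. 267. 265. 265. 266. 266. 266. 266. 266. 264. 264. 265. 266. 265.
 266. 266. 265. 264. 264. 265.] [-93. -93. -92. -92. -93. -93. -93. -92. -93. -94. -94. -92. -93. -93.
 -94. -94. -93. -93. -94. -94.]
[458. 458. 459. 459. 459. 460. 458. 458. 458. 459. 459. 459. 460. 460.
 460. 459. 459. 459. 459. 459.] [751. 752. 752. 751. 751. 751. 752. 752. 752. 753. 753. 751. 751. 752.
 752. 753. 753. 754. 754. 752.]
side 7941 ((606.6160888671875, 86.96345520019531), (369.5515441894531, 299.0231018066406), 89.74561309814453)
lip 71 [465.84165625  82.12561776 108.43014247] [137.79563079 343.30333191  12.45636671]
[-0.58235089 86.66940223 92.65186646 99.13254148]
1681
[-3.89784254e-03  2.68488190e+02] [-5.14330903e-03 -9.35257806e+01] [263. 269. 267. 265. 266. 268. 269. 264. 267. 263. 268. 266. 272. 267.
 265. 264. 264. 265. 264. 268.] [-96. -95. -97. -97. -97. -97. -96. -95. -96. -97. -96. -98. -96. -96.
 -97. -98. -97. -97. -97. -98.]
[458. 457. 458. 459. 458. 459. 458. 459. 458. 457. 459. 458. 459. 459.
 459. 457. 460. 459. 459. 458.] [755. 752. 755. 753. 755. 754. 752. 755. 754. 753. 752. 755. 756. 755.
 756. 754. 754. 754. 755. 754.]
```

Emit:
{"fn": "play_rows", "kwargs": {"dp": [[16.4,-38,0],[16.4,-38,0],[16.4,-38,0],[16.4,-38,0],[16.4,-38,0],[16.4,-38,0],[16.4,-38,0],[16.4,-38,0]], "yaw": [3,3,3,3,3,3,2.8,0], "gripper": 1}}

```text
t: 1.47
ee_pos: [353.9, 278.4, 222.9]
orientation: [-0.004, 3.141, 0.001]
ft_force: [0.9, 0.9, 1.3]
width: 38.2
grasp_force: 0.0
```

Emit:
{"fn": "play_rows", "kwargs": {"dp": [[16.4,-38,0],[16.4,-38,-20],[16.4,-38,-20],[16.4,-38,0],[16.4,-38,0],[0,0,-30],[0,0,-15],[0,0,0]], "yaw": [0,0,0,0,0,0,0,0]}}

```text
t: 2.13
ee_pos: [430.9, 95.8, 139.2]
orientation: [-0.005, -3.137, 0.001]
ft_force: [-0.4, 0.1, -1.0]
width: 0.7
grasp_force: 0.0
```

Emit:
{"fn": "play_rows", "kwargs": {"dp": [[3,-4,-21],[3,-4,-20],[0,0,0],[4,0,0],[4,0,0],[4,0,0],[4,0,0],[4,0,0]], "yaw": [0,0,0,0,0,0,0,0]}}

```text
t: 2.8
ee_pos: [458.6, 89.5, 101.2]
orientation: [-0.001, -3.142, -0.0]
ft_force: [-4.3, 0.3, 2.5]
width: 0.6
grasp_force: 1.8
```

Emit:
{"fn": "play_rows", "kwargs": {"dp": [[12,0,-2],[15,0,0],[15,0,0],[15,0,0],[15,0,0],[15,0,0],[15,0,0],[10,0,0]], "yaw": [0,0,0,0,0,0,0,0]}}

```text
t: 3.47
ee_pos: [571.6, 88.9, 98.5]
orientation: [-0.001, -3.141, 0.001]
ft_force: [-3.5, -0.5, 2.5]
width: 0.1
grasp_force: 1.8
```

Emit:
{"fn": "play_rows", "kwargs": {"dp": [[4,0,0],[4,0,0],[3,0,0],[2,0,0],[1,0,0]], "yaw": [0,0,0,0,0]}}

```text
t: 3.88
ee_pos: [584.2, 89.2, 98.4]
orientation: [-0.001, -3.141, 0.0]
ft_force: [-3.0, -1.5, 1.9]
width: 0.2
grasp_force: 1.8
```

Emit:
{"fn": "play_rows", "kwargs": {"dp": [[2,0,0],[2,0,0],[2,0,0],[1.5,0,0],[1,0,0],[0,0,0]], "yaw": [0,0,0,0,0,0]}}

```text
t: 4.38
ee_pos: [588.0, 89.2, 98.0]
orientation: [-0.001, -3.131, 0.001]
ft_force: [-19.0, 0.0, 13.6]
width: 0.4
grasp_force: 9.6
```

The force rose to 19 N, so the cover is at its stop. I'll back off and look.

Emit:
{"fn": "play_rows", "kwargs": {"dp": [[-15,0,0],[-25,0,15],[-30,0,25],[-40,0,10],[-40,0,10],[-20,0,20],[0,0,20],[0,0,0]], "yaw": [0,0,0,0,0,0,0,0]}}

```text
t: 5.05
ee_pos: [425.0, 90.0, 202.0]
orientation: [0.0, 3.133, 0.003]
ft_force: [1.3, 0.3, 1.2]
width: 0.4
grasp_force: 0.0
```

Run:
```python
from h import *
o=ctrl.get_obs();print(o['ee_pos'],o['t'])
ps={n:viewer.get_image(n) for n in('top','side','wrist')}
for nm in('top','side'):
  p=ps[nm]
  for n,z in(('cover_lip',110),('well',63),('tagged_grip',63),('plain1_grip',63),('plain2_grip',63)):
    for l in models.landmark_of(p,n)[:2]: print(nm,n,round(l['conf'],2),np.round(l['location']),np.round(world(p,*l['location'],z),1))
for n in('tagged_grip','plain1_grip'):
  print('wrist',n,[(round(l['conf'],2),np.round(l['location'])) for l in models.landmark_of(ps['wrist'],n)[:2]])
a=cv2.resize(ps['top']['pixels'][110:260,150:350],(800,600),interpolation=3)
cv2.imwrite('pics/2.png',a[:,:,::-1]);save(ps['wrist'],'3.png')
```

```text
[425.00983519  89.9610556  202.01902514] 5.05
top cover_lip 0.91 [236. 170.] [609.7  97.4 110. ]
top cover_lip 0.2 [280. 218.] [495.8  -4.2 110. ]
top well 0.64 [238. 171.] [619.2  95.6  63. ]
top well 0.58 [248. 199.] [549.   72.4  63. ]
top plain1_grip 0.72 [281. 214.] [507.9  -8.9  63. ]
top plain2_grip 0.39 [207. 214.] [511.8 173.2  63. ]
side cover_lip 0.97 [267. 181.] [603.   79.3 110. ]
side well 0.61 [249. 199.] [542.5  88.7  63. ]
side well 0.58 [267. 207.] [567.3  27.6  63. ]
side tagged_grip 0.51 [240. 206.] [503.3  80.3  63. ]
side tagged_grip 0.51 [257. 223.] [505.5  -9.8  63. ]
side plain1_grip 0.46 [256. 220.] [508.7   2.2  63. ]
side plain2_grip 0.54 [225. 188.] [508.8 173.6  63. ]
wrist tagged_grip []
wrist plain1_grip [(0.84, array([169., 249.]))]
```

View pics/2.png

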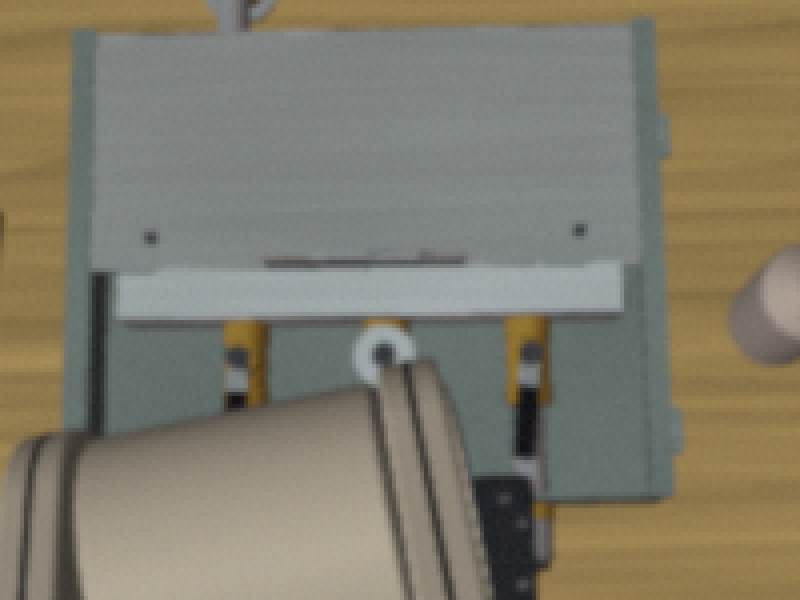

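View pics/3.png

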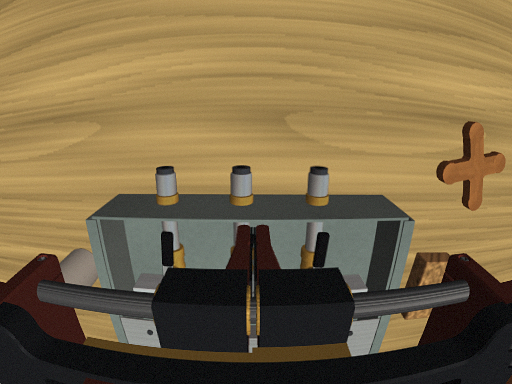

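The top crop shows the disc on the middle valve, with its stem at full-image pixel (246,198). The wrist view shows both plain levers pointing to the front. Next I'll check the middle lever in the side view.

Run:
```python
from h import *
p=viewer.get_image('top')
for c,r in((246.25,198.25),(150+237/4,110+356/4),(150+530/4,110+352/4)): print(np.round(world(p,c,r,72),1),np.round(world(p,c,r),1))
print('white strip',world(p,150+400/4,110+295/4),'sleeve R',world(p,150+525/4,110+420/4,67))
r,c=np.mgrid[155:185,200:280];X=np.array([world(p,b,a) for a,b in zip(r.ravel(),c.ravel())]);l=X[(X[:,2]>101)&(X[:,2]<116)];print('lip',len(l),np.median(l,0))
q=viewer.get_image('side')
for n,z in(('tagged_grip',63),('plain1_grip',63)):
  print(n,[(round(l['conf'],2),np.round(l['location'],1),np.round(world(q,*l['location'],z),1)) for l in models.landmark_of(q,n)[:3]])
cv2.imwrite('pics/4.png',cv2.resize(q['pixels'][150:255,190:330],(800,600),interpolation=3)[:,:,::-1])
```

```text
[548.5  75.2  72. ] [548.5  75.2  72. ]
[548.7 165.7  72. ] [548.9 165.9  70.4]
[547.2 -13.1  72. ] [547.5 -13.2  70. ]
white strip [588.5157858   66.30918965  50.74464193] sleeve R [506.22443102  -9.00742324  67.        ]
lip 97 [599.96844572  87.48234217 108.35610479]
tagged_grip [(0.49, array([239. , 205.9]), array([500.1,  80.4,  63. ]))]
plain1_grip [(0.46, array([255.4, 223.9]), array([498.5, -10.1,  63. ])), (0.27, array([240.4, 201.9]), array([513. ,  92.5,  63. ]))]
```

View pics/4.png

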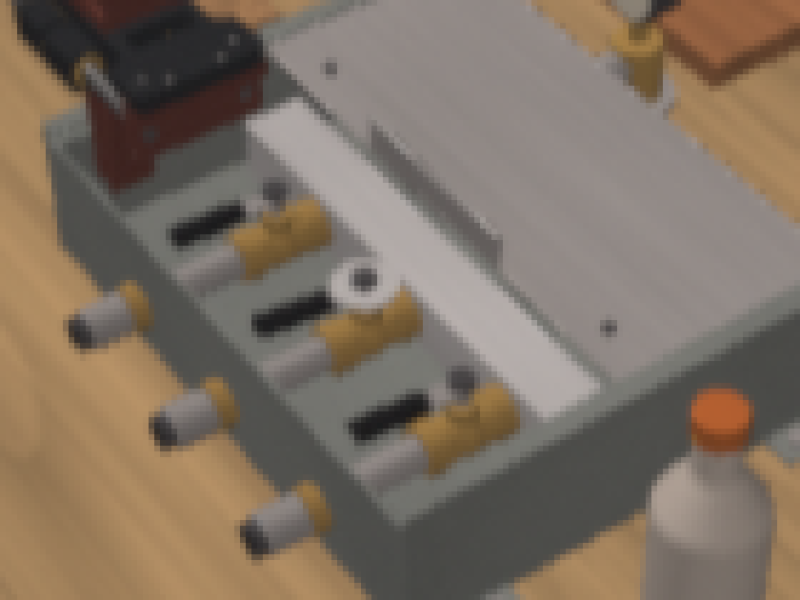

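The side view shows the middle valve with the disc near (243,199) and its sleeve at about (240,205). All three levers are open and the cover is fully back. I'll enter the gap to the -y side of the middle lever.

Emit:
{"fn": "play_rows", "kwargs": {"dp": [[20,-13,0],[20,-14,0],[20,-14,0],[21,-14,0],[0,0,-30],[0,0,-30],[0,0,-25],[0,0,0]], "yaw": [0,0,0,0,0,0,0,0]}}

```text
t: 6.67
ee_pos: [500.9, 33.9, 109.4]
orientation: [-0.002, -3.134, 0.001]
ft_force: [-0.9, -1.1, 0.1]
width: 0.2
grasp_force: 0.0
```

Run:
```python
from h import *
o=ctrl.get_obs();print(o['ee_pos'],o['qpos'])
q=viewer.get_image('side')
cv2.imwrite('pics/5.png',cv2.resize(q['pixels'][150:255,190:330],(800,600),interpolation=3)[:,:,::-1])
```

```text
[500.88599179  33.88374407 109.43720684] [ 4.38296091e-02  4.20741021e-01  1.96973892e+00  2.15651300e-05
  7.58784188e-01 -1.52579672e+00]
```

View pics/5.png

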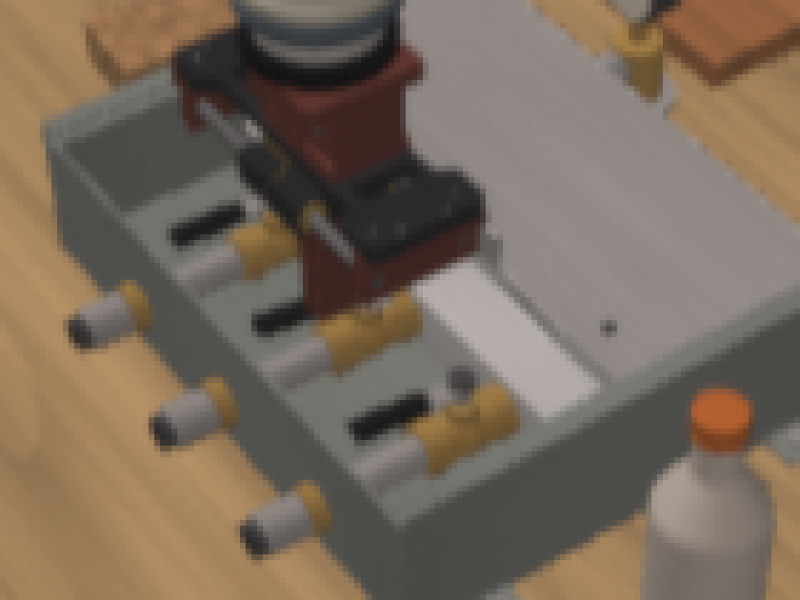

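The side view shows the closed fingers above the gap, clear of the levers. I'll descend.

Emit:
{"fn": "play_rows", "kwargs": {"dp": [[2,0,-20],[0,0,-20],[0,0,-12],[0,0,0],[0,0,0]], "yaw": [0,0,0,0,0]}}

```text
t: 7.13
ee_pos: [506.7, 34.3, 62.5]
orientation: [0.001, 3.141, 0.0]
ft_force: [0.5, -0.3, 0.3]
width: 0.4
grasp_force: 0.0
```

Emit:
{"fn": "play_rows", "kwargs": {"dp": [[-3,0,-4],[-3,0,-4],[-3,6,0],[0,7,0],[0,7,0],[0,6,0],[0,6,0],[1,6,0]], "yaw": [0,0,0,0,0,0,0,0]}}

```text
t: 7.8
ee_pos: [497.6, 72.3, 53.5]
orientation: [0.001, -3.141, 0.002]
ft_force: [-1.6, -8.8, 3.5]
width: 0.2
grasp_force: 4.1
```

Emit:
{"fn": "play_rows", "kwargs": {"dp": [[2,5,0],[3,6,0],[4,6,0],[5,5,0],[5,4,0],[5,3,0],[0,0,0]], "yaw": [0,0,0,0,0,0,0]}}

```text
t: 8.38
ee_pos: [519.5, 102.0, 52.8]
orientation: [-0.0, -3.136, 0.001]
ft_force: [-6.0, -0.1, 2.9]
width: 0.4
grasp_force: 2.8
```

Emit:
{"fn": "play_rows", "kwargs": {"dp": [[3,2,0.5],[3,1,0.5],[3,0,0],[2,0,0],[2,0,0],[0,0,0]], "yaw": [0,0,0,0,0,0]}}

```text
t: 8.88
ee_pos: [530.0, 105.2, 53.0]
orientation: [-0.001, -3.131, 0.0]
ft_force: [-11.2, 7.2, 1.9]
width: 0.5
grasp_force: 5.6
```

Emit:
{"fn": "play_rows", "kwargs": {"dp": [[2,0,0],[2,0,0],[0,0,0]], "yaw": [0,0,0]}}

```text
t: 9.13
ee_pos: [530.2, 105.2, 52.9]
orientation: [-0.002, -3.124, 0.001]
ft_force: [-23.4, 8.4, 12.3]
width: 0.7
grasp_force: 11.5
```

Force rose with no motion, so the lever is at its stop. I'll withdraw.

Emit:
{"fn": "play_rows", "kwargs": {"dp": [[-8,0,0],[-10,0,0],[-5,0,10],[0,0,35],[0,0,40],[0,0,40],[0,0,30],[-15,25,0]], "yaw": [0,0,0,0,0,0,0,0]}}

```text
t: 9.8
ee_pos: [506.9, 128.3, 217.1]
orientation: [0.006, 3.128, 0.003]
ft_force: [2.0, -0.3, 0.3]
width: 0.7
grasp_force: 0.0
```

Emit:
{"fn": "play_rows", "kwargs": {"dp": [[-15,36,0],[-15,36,0],[-15,36,0],[-15,36,0],[-15,36,0],[-15,36,0],[-15,36,0],[0,0,0]], "yaw": [0,0,0,0,0,0,0,0]}}

```text
t: 10.47
ee_pos: [394.1, 386.7, 210.8]
orientation: [-0.005, 3.14, 0.006]
ft_force: [0.6, -0.1, 0.2]
width: 0.6
grasp_force: 0.0
```

Run:
```python
from h import *
p=viewer.get_image('top')
print(ctrl.get_obs()['ft_force'])
cv2.imwrite('pics/6.png',cv2.resize(p['pixels'][110:260,150:350],(800,600),interpolation=3)[:,:,::-1])
r,c=np.mgrid[155:185,200:280];X=np.array([world(p,b,a) for a,b in zip(r.ravel(),c.ravel())]);l=X[(X[:,2]>101)&(X[:,2]<116)];print('lip',len(l),np.median(l,0))
```

```text
[0.0407654  0.18051033 0.10768862]
lip 94 [600.09826199  89.84776382 108.32983244]
```

View pics/6.png

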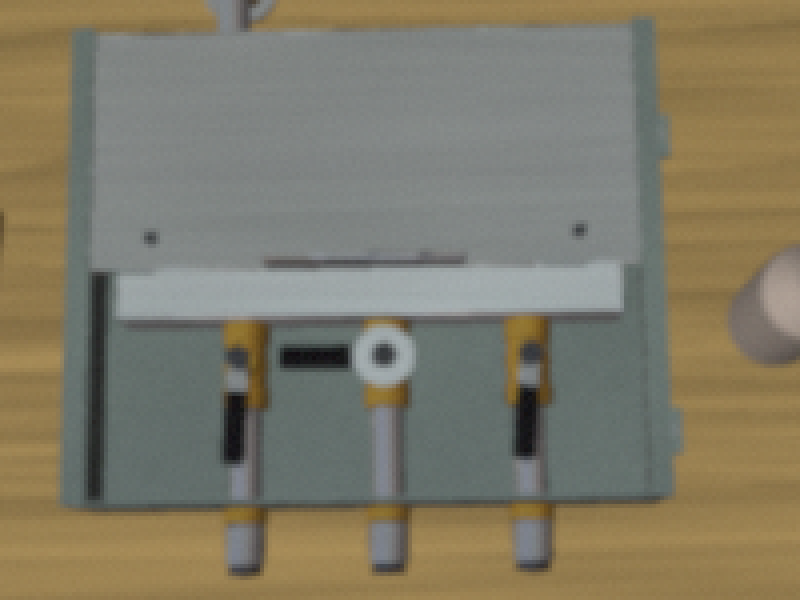

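```bash
python3 -c "
from workcell import ticket
print(ticket.close_job())"
```

```text
the job is handed in; nothing more can be done
None
```

The cover is pushed back to its stop and left open. The disc-marked middle valve is turned fully shut against its stop. The other two valves stayed open, nothing else on the bench was touched, and the job is handed in at about 10.5 s.

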